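# Pack the rim lock set into the kit tray

### The job

Pack the rim lock set into the kit tray: lay the long grey rim lock flat, right way up, in the long bay, the steel pin flat in the short bay, and stand both loose big brass knobs upright in the knob bay beside the one already there, gently shifting that one along if there is no room for them. All three knobs must end standing on the floor of the knob bay; do not knock any of them over. Leave the small drawer knob and the flat mortise lock case where they lie on the bench.

Things in the scene. Friction and masses are not known exactly. Their poses are not given: they have to be found in the camera images.
- kit_tray: shallow pale wooden tray, fixed, 136 (x) by 247 mm (y). Origin: centre of its underside, z up. Floor top at z 4 mm, tops of the 6 mm walls at z 12. Three open bays (inner limits, tray axes, mm): LONG bay x 7..65, y -117..117, on the side away from the robot; KNOB bay x -62..1, y -32..117 (room for three knobs in a row, no more); SHORT bay x -62..1, y -117..-39.
- rim_lock_mid (a point): grey zinc rim lock lying flat: bar 28 mm wide (x), 140 long (y), 24 high, a 12 mm wide bolt sticking out 28 mm at its -y end (all: y -94 to +74 mm from this point), and on top at y +34 a round 24 mm boss up to 37 mm above the underside. The point lies on the bar's middle line near the centre of mass, 12 mm above the underside. 0.3 to 0.5 kg; grasp across the 28 mm width.
- knob_a_mid (a point): big turned brass door knob, 37 mm high, upright on its 35 mm wide foot flange (11 mm high); above a waist the round 32 mm head, to be grasped. The point lies on its axis, 18 mm above its underside. Starts on the bench.
- knob_b_mid (a point): big turned brass door knob, 37 mm high, upright on its 35 mm wide foot flange (11 mm high); above a waist the round 32 mm head, to be grasped. The point lies on its axis, 18 mm above its underside. Starts on the bench. Same shape as the others, its brass darker.
- knob_c_mid (a point): big turned brass door knob, 37 mm high, upright on its 35 mm wide foot flange (11 mm high); above a waist the round 32 mm head, to be grasped. The point lies on its axis, 18 mm above its underside. The third of the set: it stands loose in the tray's knob bay from the start, anywhere along it, and slides or lifts easily.
- pin_mid (a point): plain steel pin lying on its side, 55 mm long (its y axis), 8 to 12 mm thick, 10 to 12 mm high, with a slightly thicker end; does not roll. The point is its centre, 6 mm above its underside. Starts on the bench.
- small_knob_mid (a point): small brass drawer knob, 23 mm across and 22 mm high, same form as the door knobs but much smaller; standing on the bench. The point lies on its axis, 11 mm above its underside. Does not belong to the set.
- lock_case_mid (a point): mortise lock case: flat square case 42 x 62 mm, 10 mm thick, with a brass face plate 74 mm long and 16 mm high across one end and a short latch; lies on the bench. The point is the centre of the case. Does not belong to the set.
Mind the look-alikes: they are no part of the job. What is shaped like the part that bears knob_a_mid but red is not meant.

How it is judged (in metres and radians):
At the end, for the whole second after the job is handed in: Three big knobs upright (0.2 rad) on the knob bay's floor; rim lock flat (0.15 rad), boss up, on the long bay's floor; pin flat (0.3 rad) on the short bay's floor; all released and at rest (under 20 mm/s); small knob and lock case within 30 mm of their starts (x of knob_a_mid in the frame of kit_tray between -0.062 and 0.001 m and y of knob_a_mid in the frame of kit_tray between -0.0325 and 0.1175 m and z of knob_a_mid in the frame of kit_tray between 0.016 and 0.028 m and angle between each of knob_a_mid, knob_b_mid, knob_c_mid's own z axis and vertical below 0.2 rad and x of knob_b_mid in the frame of kit_tray between -0.062 and 0.001 m and y of knob_b_mid in the frame of kit_tray between -0.0325 and 0.1175 m and z of knob_b_mid in the frame of kit_tray between 0.016 and 0.028 m and x of knob_c_mid in the frame of kit_tray between -0.062 and 0.001 m and y of knob_c_mid in the frame of kit_tray between -0.0325 and 0.1175 m and z of knob_c_mid in the frame of kit_tray between 0.016 and 0.028 m and x of rim_lock_mid in the frame of kit_tray between 0.007 and 0.065 m and y of rim_lock_mid in the frame of kit_tray between -0.06 and 0.06 m and z of rim_lock_mid in the frame of kit_tray between 0.01 and 0.022 m and angle between rim_lock_mid's own z axis and vertical below 0.15 rad and x of pin_mid in the frame of kit_tray between -0.062 and 0.001 m and y of pin_mid in the frame of kit_tray between -0.1175 and -0.0385 m and z of pin_mid in the frame of kit_tray between 0.004 and 0.018 m and angle between pin_mid's own z axis and vertical below 0.3 rad and distance of each of lock_case_mid, small_knob_mid from where it was at the start of the episode below 0.03 m and linear speed of each of knob_a, knob_b, knob_c, rim_lock, pin below 0.02 m/s); the robot touches nothing.
It fails at once if a big knob is knocked over (tipped by more than 0.6 rad) (angle between any of knob_a_mid, knob_b_mid, knob_c_mid's own z axis and vertical above 0.6 rad).
It also fails if it takes over 104 s, if anything falls off the work surface, if the arm or the gripper's body presses on something with over 40 N, if the wrist force passes 120 N, or if a joint passes its speed limit or range.

### The arm

A 6-joint arm with a two-finger parallel gripper is mounted at the origin on a cart in front of the work surface, level with it; the furniture and walls round the work are solid. World frame = base frame: x ahead of the robot, y to its left, z up, the work surface at z = 0. Lengths are in m, angles in degrees, forces in N, time in s.
With the tool pointing down it reaches from about 0.375 to 0.9 m from the base axis. Payload 3.1 kg.
Tool frame: the origin (TCP) lies at the very end of the fingers, on their centre line; the grasp point (between the pads) lies bot.grip_point_offset behind it (bot.grip_point_offset is the distance from the TCP to the grasp point, in m); z points along the fingers, y is the line along which they close (so a half turn about z gives the same grasp; the last joint's range is limited). The gripper opens to 87 mm and grips with 3 to 60 N. Pads are 19 mm wide; open, the fingers measure 117 mm over their backs; the gripper's body (75 mm by 190 mm) begins 51 mm behind the grasp point.
Start: joints at [57.153, 30.224, 82.088, -0, 67.689, -10.227], TCP at [0.24, 0.577, 0.223] pointing down, gripper open.
Joint ranges: [-176.69, 176.69], [-43.24, 126.21], [12.49, 139.97], [-82, 262], [0, 151.66], [-163.58, 163.58]. Speed limits (degrees/s): [159.86, 159.86, 180, 180, 180, 180].

### API

Orientations are given as a 3x3 rotation matrix whose columns are the frame's x, y, z axes.
In Python, from rig import bot, viewer, ticket gives the robot as it stands.
- The arm moves only by the tool servo_tool, never from a script. Its argument "targets" is a list of rows, each an object with "offset": the shift along the tool's x, y, z in m, a list of three; "dr": the turn, a rotation vector about the tool's x, y, z in degrees, a list of three. In form: [{"offset": [x, y, z], "dr": [ax, ay, az]}, ...]. A call has 1 to 20 rows; each row is the pose to reach, as a shift and turn from the pose commanded when the call began, along the tool's axes at that moment; what a row does not reach only later rows make up. A row lasts 1/12 s, in which the tool goes at most 41.7 mm and 7.16 degrees, less where a joint would pass 70% of its speed; a pose out of reach is approached as far as the arm can. A call with a gripper value outside its range is refused whole. "gripper" is the gripper command: -1 is fully open, 1 is shut, values between are in proportion, set as the call begins (left out, the last holds). The fingers move at their own pace and stop on an object; the grip force is fixed at half the most. Time passes only in rows, so rows that repeat a pose let the fingers close. It gives the time, the measured TCP pose, the force, the opening and the grip force at its end, in the units of the state.
- bot.read_state(): the state, without advancing time (a new reading comes with each control period).
- viewer.capture(name): name is "side" or "top" or "wrist"; returns a dict with "color" (420x560x3 uint8, red, green, blue), "camera_matrix" (3x3 intrinsics, pixels), "R" (3x3) and "t" (3): a world point X has camera coordinates R X + t. Camera axes: x right, y down, z forward; pixel columns grow to the right and rows downward; lengths in m; the calibration is good to about 2 mm. The wrist camera is an equidistant fisheye: a pixel r from the principal point sees the ray r / f radians off the axis. A picture is of the moment at which its call begins. There is no depth.
- ticket.hand_in(): hands the job in; it is judged then, once.
The state is a dict: "time_s": time; "joint_positions": joint angles; "qvel": joint speeds; "tau": joint torques, N m; "position": TCP position; "tcp_rot": TCP orientation; "force": force on the tool from outside, world axes, zero at the start; "moment": the same for the moment, N m; "opening": opening from 0.0 (shut) to 1.0 (fully open); "grasp_force": force on a finger pad.
Only numpy, scipy, OpenCV 4.12 (cv2) and the standard library are available. Lean on these libraries where they do the work, as an engineer would, in place of code of your own. Each camera call takes 0.05 s, during which the arm holds its last target. There are 200 camera calls.

## Working session

There is one attempt and no reset: what is moved stays moved. The work goes in short steps, Python scripts to look and compute and a tool call to move; the robot and the scene stay as the last step left them, time stands still between calls to the robot, and variables do not carry over. Pictures are saved under pics/ and viewed, at most 14 in all, crops included, and the job is handed in when it is done.

Besides the shell and the picture viewer there is one more tool, called after ">>>" in YAML: its name, and indented under it one key for each argument. servo_tool: Moves the arm, as the interface text tells. Its arguments: {"type":"object","properties":{"targets":{"type":"array"},"gripper":{"type":"number"}},"required":["targets"]}

```bash
ls; mkdir -p pics
cat > h.py <<'E'
import numpy as np, cv2
from rig import bot, viewer, ticket
def snap(n,f):
    c=viewer.capture(n); cv2.imwrite('pics/'+f,c['color'][:,:,::-1]); np.savez('pics/'+f+'.npz',K=c['camera_matrix'],R=c['R'],t=c['t'],c=c['color']); return c
def ray(c,u,v,fish=False):
    K,R,t=c['K'],c['R'],c['t']
    x=(u-K[0,2])/K[0,0]; y=(v-K[1,2])/K[1,1]
    if fish:
        r=np.hypot(x,y)+1e-12; d=np.array([x/r*np.sin(r),y/r*np.sin(r),np.cos(r)])
    else: d=np.array([x,y,1])
    return -R.T@t, R.T@d
def at(f,u,v,z,fish=False):
    c=np.load('pics/'+f+'.npz'); o,d=ray(c,u,v,fish); return (o+d*(z-o[2])/d[2]).round(4)
E
python3 - <<'E'
from h import *
for n in('top','side'):
    c=snap(n,n+'0.png'); print(n,c['camera_matrix'].round(1).tolist(),c['R'].round(3).tolist(),c['t'].round(3))
s=bot.read_state(); print(s['time_s'],s['tcp_rot'],bot.grip_point_offset,s['opening'])
E
```

```text
pics
top [[400.2, 0.0, 274.6], [0.0, 400.2, 207.8], [0.0, 0.0, 1.0]] [[0.007, -1.0, -0.0], [-0.997, -0.007, -0.077], [0.077, 0.001, -0.997]] [0.018 0.576 1.072]
side [[457.4, 0.0, 279.6], [0.0, 457.4, 205.7], [0.0, 0.0, 1.0]] [[0.939, -0.343, -0.018], [-0.205, -0.518, -0.831], [0.276, 0.784, -0.557]] [-0.533  0.189  0.942]
0.1 [[-9.23084493e-01  3.84595796e-01 -1.04573702e-03]
 [ 3.84597087e-01  9.23083009e-01 -1.68527116e-03]
 [ 3.17153869e-04 -1.95783509e-03 -9.99998033e-01]] 0.0187 1.0010101840118266
```

View pics/top0.png

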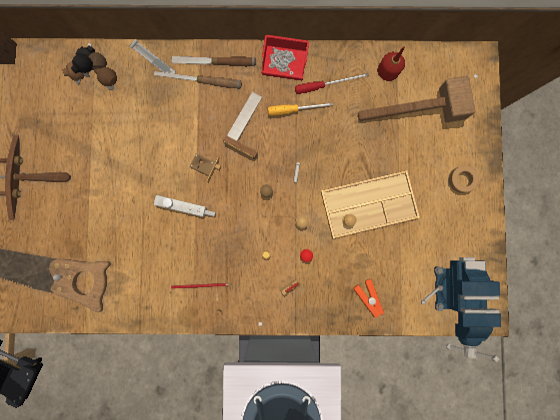

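View pics/side0.png

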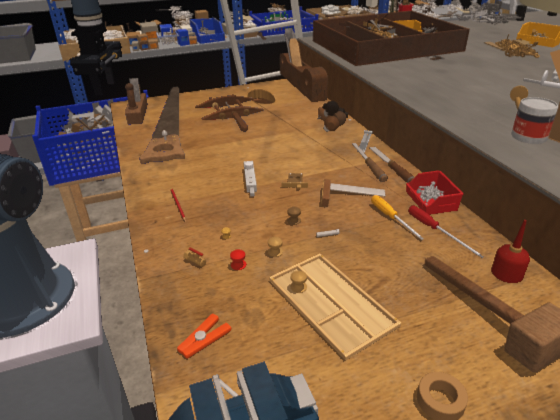

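Candidates: big light brass knob (302,223) = a; dark brass knob (266,191) = b; tray knob (349,220) = c. Red knob (306,256) and small knob (266,255) are look-alikes. Rim lock is at (184,206), with the lock case (206,165) to be left alone. Pin at (297,172); the chisels and pencil are not meant. Close crop next.

Run:
```python
import cv2
i=cv2.imread('pics/top0.png')[145:275,145:425]
cv2.imwrite('pics/c0.png',cv2.resize(i,(784,364),interpolation=cv2.INTER_CUBIC))
```

```text
(no output)
```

View pics/c0.png

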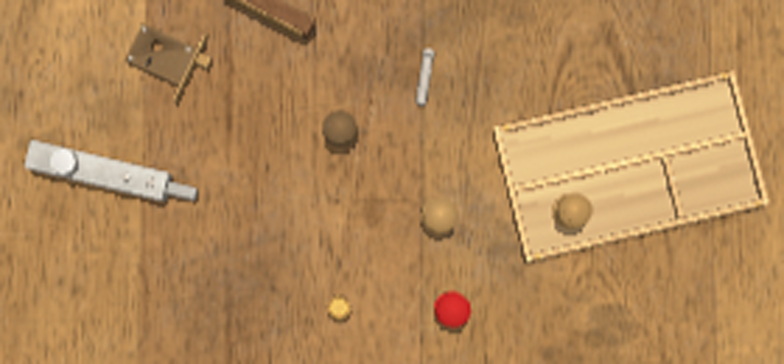

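Run:
```python
from h import *
f='top0.png'
P=lambda u,v,z: at(f,145+u/2.8-.3,145+v/2.8-.3,z)[:2]
tl,tr,br,bl=[P(*p,.012) for p in((495,127),(732,73),(769,204),(527,262))]
c=(tl+tr+br+bl)/4; yd=(tl+bl-tr-br); yaw=np.degrees(np.arctan2(-yd[0],yd[1])); xd=(tl+tr-bl-br)
print('tray',c,yaw,np.degrees(np.arctan2(xd[1],xd[0])),np.linalg.norm(yd)/2,np.linalg.norm(xd)/2)
for n,p in dict(a=(439,215,.023),b=(340,130,.023),c=(572,212,.027),sm=(340,309,.012),boss=(63,161,.037),bar1=(30.5,154.5,.024),bar2=(165.5,188.5,.024),bolt=(197,193,.012),pin1=(429,49,.006),pin2=(421,104,.006)).items(): print(n,P(*p))
a=np.radians(yaw); R=np.array([[np.cos(a),-np.sin(a)],[np.sin(a),np.cos(a)]])
print('c in tray',R.T@(P(572,212,.027)-c))
for q in((36,0),(-30,-78),(-30,98),(-30,92),(-30,42),(-30,-10)): print(q,c+R@np.array(q)/1000)
```

```text
tray [ 0.58925  -0.241575] 13.54876501797585 13.861827630692254 0.24373287119303377 0.13544464736563058
a [ 0.5392 -0.0516]
b [0.6219 0.0455]
c [ 0.5429 -0.1803]
sm [0.4472 0.0443]
boss [0.5883 0.3122]
bar1 [0.5956 0.3477]
bar2 [0.5632 0.2151]
bolt [0.5598 0.1861]
pin1 [ 0.706  -0.0424]
pin2 [ 0.6505 -0.0346]
c in tray [-0.03070505  0.07042832]
(36, 0) [ 0.62424815 -0.23314118]
(-30, -78) [ 0.57835816 -0.32443251]
(-30, 98) [ 0.53712613 -0.15333044]
(-30, 92) [ 0.53853177 -0.15916347]
(-30, 42) [ 0.55024541 -0.20777201]
(-30, -10) [ 0.5624276  -0.25832489]
```

```bash
cat >> h.py <<'E'
from scipy.spatial.transform import Rotation as Ro
def plan(*wps):
    "wps: x,y,z,yaw of tool y axis in deg (tool down)"
    s=bot.read_state(); R=np.array(s['tcp_rot']); p=np.array(s['position'])
    print('t',round(s['time_s'],2),'p',p.round(4),'yaw',np.degrees(np.arctan2(R[1,1],R[0,1])).round(1),'open',round(s['opening'],3),'gf',s['grasp_force'],'F',np.round(s['force'],1))
    for x,y,z,w in wps:
        a=np.radians(w); Y=np.array([np.cos(a),np.sin(a),0]); Z=np.array([0,0,-1.]); T=np.column_stack([np.cross(Y,Z),Y,Z])
        d=np.array([x,y,z])-p; dr=Ro.from_matrix(R.T@T).as_rotvec(degrees=True)
        print((x,y,z,w),'offset',(R.T@d).round(4).tolist(),'dr',dr.round(2).tolist(),'rows',np.ceil(max(np.linalg.norm(d)/.0417,np.linalg.norm(dr)/7.16)))
E
python3 -c "
from h import *
plan((.58,.2775,.15,-13.7),(.58,.2775,.06,-13.7))"
```

```text
t 0.1 p [0.24   0.5764 0.2216] yaw 67.4 open 1.001 gf 0.0 F [ 0.  -0.  -0.1]
(0.58, 0.2775, 0.15, -13.7) offset [-0.4288, -0.145, 0.0718] dr [-0.11, 0.06, 81.08] rows 12.0
(0.58, 0.2775, 0.06, -13.7) offset [-0.4289, -0.1448, 0.1618] dr [-0.11, 0.06, 81.08] rows 12.0
```

>>> servo_tool:
  targets:
    - {"offset": [-0.429,-0.145,0.072],"dr": [0,0,81]}
    - {"offset": [-0.429,-0.145,0.072],"dr": [0,0,81]}
    - {"offset": [-0.429,-0.145,0.072],"dr": [0,0,81]}
    - {"offset": [-0.429,-0.145,0.072],"dr": [0,0,81]}
    - {"offset": [-0.429,-0.145,0.072],"dr": [0,0,81]}
    - {"offset": [-0.429,-0.145,0.072],"dr": [0,0,81]}
    - {"offset": [-0.429,-0.145,0.072],"dr": [0,0,81]}
    - {"offset": [-0.429,-0.145,0.072],"dr": [0,0,81]}
    - {"offset": [-0.429,-0.145,0.072],"dr": [0,0,81]}
    - {"offset": [-0.429,-0.145,0.072],"dr": [0,0,81]}
    - {"offset": [-0.429,-0.145,0.072],"dr": [0,0,81]}
    - {"offset": [-0.429,-0.145,0.072],"dr": [0,0,81]}
    - {"offset": [-0.429,-0.145,0.072],"dr": [0,0,81]}
    - {"offset": [-0.429,-0.145,0.072],"dr": [0,0,81]}
    - {"offset": [-0.429,-0.145,0.072],"dr": [0,0,81]}
    - {"offset": [-0.429,-0.145,0.072],"dr": [0,0,81]}

```text
time_s: 1.43
position: [0.5793, 0.2792, 0.1507]
tcp_rot: [[0.233, 0.973, -0.001], [0.973, -0.233, 0.0], [-0.0, -0.001, -1.0]]
force: [-0.8, 0.4, 0.5]
opening: 1.002
grasp_force: 0.0
```

```bash
python3 -c "
from h import *
snap('wrist','w0.png')
plan((.58,.2775,.15,-13.7),(.58,.2775,.011,-13.7))"
```

```text
t 1.48 p [0.5794 0.2793 0.1508] yaw -13.5 open 0.998 gf 0.0 F [-0.1  0.6 -0.7]
(0.58, 0.2775, 0.15, -13.7) offset [-0.0016, 0.001, 0.0008] dr [-0.01, -0.0, 0.24] rows 1.0
(0.58, 0.2775, 0.011, -13.7) offset [-0.0017, 0.001, 0.1398] dr [-0.01, -0.0, 0.24] rows 4.0
```

View pics/w0.png

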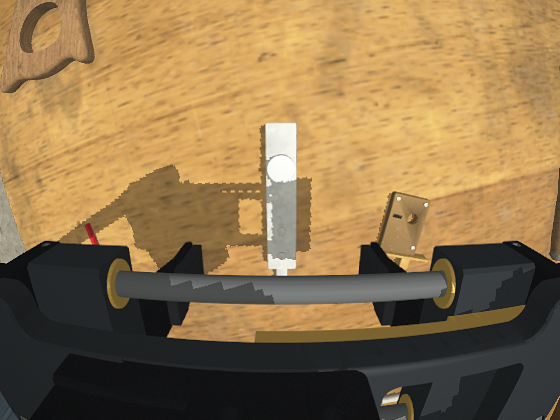

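The lock lies centred and square between the fingers (bar at u 265–296, v 123–268, boss at 281,168), and the lock case (408,225) is clear of them. Descend and grip.

>>> servo_tool:
  targets:
    - {"offset": [-0.001,0.001,0.04],"dr": [0,0,0]}
    - {"offset": [-0.001,0.001,0.08],"dr": [0,0,0]}
    - {"offset": [-0.001,0.001,0.11],"dr": [0,0,0]}
    - {"offset": [-0.001,0.001,0.13],"dr": [0,0,0]}
    - {"offset": [-0.001,0.001,0.14],"dr": [0,0,0]}
    - {"offset": [-0.001,0.001,0.14],"dr": [0,0,0]}
    - {"offset": [-0.001,0.001,0.14],"dr": [0,0,0]}

```text
time_s: 2.07
position: [0.5814, 0.2776, 0.011]
tcp_rot: [[0.234, 0.972, 0.001], [0.972, -0.234, 0.0], [0.0, 0.001, -1.0]]
force: [0.1, -1.4, 0.2]
opening: 1.0
grasp_force: 0.0
```

>>> servo_tool:
  gripper: 1
  targets:
    - {"offset": [0,0,0],"dr": [0,0,0]}
    - {"offset": [0,0,0],"dr": [0,0,0]}
    - {"offset": [0,0,0],"dr": [0,0,0]}
    - {"offset": [0,0,0],"dr": [0,0,0]}
    - {"offset": [0,0,0],"dr": [0,0,0]}
    - {"offset": [0,0,0],"dr": [0,0,0]}
    - {"offset": [0,0,0],"dr": [0,0,0]}
    - {"offset": [0,0,0],"dr": [0,0,0]}
    - {"offset": [0,0,0],"dr": [0,0,0]}
    - {"offset": [0,0,0],"dr": [0,0,0]}

```text
time_s: 2.9
position: [0.5802, 0.2769, 0.0104]
tcp_rot: [[0.236, 0.972, -0.003], [0.972, -0.236, 0.0], [-0.001, -0.003, -1.0]]
force: [-4.3, 1.6, 3.2]
opening: 0.326
grasp_force: 2.3
```

>>> servo_tool:
  targets:
    - {"offset": [0,0,-0.03],"dr": [0,0,0]}
    - {"offset": [0,0,-0.06],"dr": [0,0,0]}
    - {"offset": [0,0,-0.08],"dr": [0,0,0]}
    - {"offset": [0,0,-0.08],"dr": [0,0,0]}

```text
time_s: 3.23
position: [0.5842, 0.2778, 0.0945]
tcp_rot: [[0.235, 0.972, 0.008], [0.972, -0.235, 0.002], [0.004, 0.007, -1.0]]
force: [1.3, 1.2, -2.8]
opening: 0.313
grasp_force: 30.0
```

```bash
python3 -c "
from h import *
plan((.6242,-.2331,.10,13.7),(.6242,-.2331,.016,13.7))"
```

```text
t 3.23 p [0.5842 0.2778 0.0945] yaw -13.6 open 0.313 gf 29.95857685804367 F [ 1.3  1.2 -2.8]
(0.6242, -0.2331, 0.1, 13.7) offset [-0.4871, 0.1591, -0.0063] dr [0.47, -0.13, -27.31] rows 13.0
(0.6242, -0.2331, 0.016, 13.7) offset [-0.4874, 0.1585, 0.0777] dr [0.47, -0.13, -27.31] rows 13.0
```

>>> servo_tool:
  targets:
    - {"offset": [-0.01,0.003,0],"dr": [0,0,-1]}
    - {"offset": [-0.03,0.01,0],"dr": [0,0,-2]}
    - {"offset": [-0.06,0.02,0],"dr": [0,0,-4]}
    - {"offset": [-0.095,0.031,0],"dr": [0,0,-6]}
    - {"offset": [-0.13,0.043,0],"dr": [0,0,-8]}
    - {"offset": [-0.165,0.054,0],"dr": [0,0,-10]}
    - {"offset": [-0.2,0.066,0],"dr": [0,0,-12]}
    - {"offset": [-0.235,0.077,0],"dr": [0,0,-14]}
    - {"offset": [-0.27,0.089,0],"dr": [0,0,-16]}
    - {"offset": [-0.305,0.1,0],"dr": [0,0,-18]}
    - {"offset": [-0.34,0.111,0],"dr": [0,0,-20]}
    - {"offset": [-0.375,0.123,0],"dr": [0,0,-22]}
    - {"offset": [-0.41,0.134,0],"dr": [0,0,-24]}
    - {"offset": [-0.445,0.146,0],"dr": [0,0,-26]}
    - {"offset": [-0.47,0.154,0],"dr": [0,0,-27.3]}
    - {"offset": [-0.482,0.158,0],"dr": [0,0,-27.3]}
    - {"offset": [-0.487,0.159,0],"dr": [0,0,-27.3]}
    - {"offset": [-0.487,0.159,0],"dr": [0,0,-27.3]}

```text
time_s: 4.73
position: [0.62, -0.234, 0.0889]
tcp_rot: [[-0.235, 0.972, -0.002], [0.972, 0.235, 0.002], [0.002, -0.002, -1.0]]
force: [-0.1, 0.3, -3.3]
opening: 0.32
grasp_force: 30.0
```

Run:
```python
from h import *
snap('wrist','w1.png');snap('top','top1.png')
plan((.6242,-.2331,.10,13.7),(.6242,-.2331,.016,13.7))
a=cv2.imread('pics/w1.png');b=cv2.imread('pics/top1.png')
b=cv2.resize(b[140:280,270:450],(540,420))
cv2.imwrite('pics/m1.png',np.vstack([cv2.resize(np.hstack([a,b]),(800,305))]))
```

```text
t 4.83 p [ 0.6201 -0.2317  0.0895] yaw 13.7 open 0.317 gf 29.958798587322235 F [ 0.   0.7 -3.8]
(0.6242, -0.2331, 0.1, 13.7) offset [-0.0023, 0.0036, -0.0106] dr [-0.11, -0.17, 0.01] rows 1.0
(0.6242, -0.2331, 0.016, 13.7) offset [-0.0025, 0.0038, 0.0734] dr [-0.11, -0.17, 0.01] rows 2.0
```

View pics/m1.png

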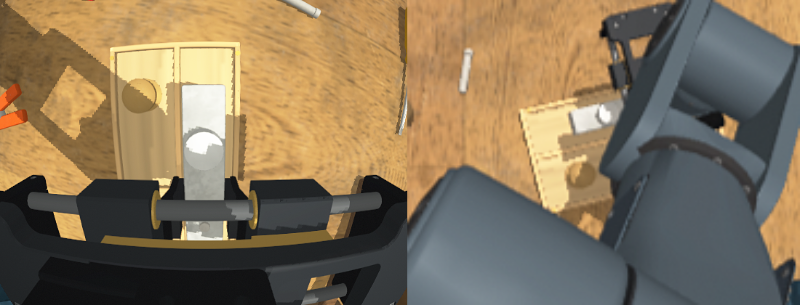

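The wrist view shows the lock square over the long bay (bar at u 183–225), with knob c at (140,95).

>>> servo_tool:
  targets:
    - {"offset": [-0.002,0.004,0.01],"dr": [0,0,0]}
    - {"offset": [-0.002,0.004,0.03],"dr": [0,0,0]}
    - {"offset": [-0.002,0.004,0.05],"dr": [0,0,0]}
    - {"offset": [-0.002,0.004,0.06],"dr": [0,0,0]}
    - {"offset": [-0.002,0.004,0.066],"dr": [0,0,0]}
    - {"offset": [-0.002,0.004,0.07],"dr": [0,0,0]}
    - {"offset": [-0.002,0.004,0.07],"dr": [0,0,0]}
    - {"offset": [-0.002,0.004,0.07],"dr": [0,0,0]}

```text
time_s: 5.5
position: [0.6261, -0.2349, 0.0211]
tcp_rot: [[-0.237, 0.972, 0.001], [0.972, 0.237, -0.001], [-0.001, 0.001, -1.0]]
force: [-0.1, -0.4, -3.6]
opening: 0.315
grasp_force: 30.0
```

Run:
```python
from h import *
plan((.6242,-.2331,.015,13.7))
```

```text
t 5.5 p [ 0.6261 -0.2349  0.0211] yaw 13.7 open 0.315 gf 29.958736896514893 F [-0.1 -0.4 -3.6]
(0.6242, -0.2331, 0.015, 13.7) offset [0.0022, -0.0015, 0.0061] dr [0.05, 0.05, 0.0] rows 1.0
```

>>> servo_tool:
  targets:
    - {"offset": [0,-0.001,0.002],"dr": [0,0,0]}
    - {"offset": [0,-0.001,0.004],"dr": [0,0,0]}
    - {"offset": [0,-0.001,0.006],"dr": [0,0,0]}
    - {"offset": [0,-0.001,0.006],"dr": [0,0,0]}
    - {"offset": [0,-0.001,0.006],"dr": [0,0,0]}

```text
time_s: 5.92
position: [0.6245, -0.2352, 0.0146]
tcp_rot: [[-0.236, 0.972, -0.0], [0.972, 0.236, 0.0], [0.0, -0.0, -1.0]]
force: [0.7, -0.0, -4.2]
opening: 0.315
grasp_force: 30.0
```

>>> servo_tool:
  gripper: -0.05
  targets:
    - {"offset": [0,0,0],"dr": [0,0,0]}
    - {"offset": [0,0,0],"dr": [0,0,0]}
    - {"offset": [0,0,0],"dr": [0,0,0]}
    - {"offset": [0,0,0],"dr": [0,0,0]}
    - {"offset": [0,0,0],"dr": [0,0,0]}

```text
time_s: 6.33
position: [0.6249, -0.2353, 0.015]
tcp_rot: [[-0.236, 0.972, 0.001], [0.972, 0.236, -0.0], [-0.001, 0.001, -1.0]]
force: [0.1, 1.0, -1.0]
opening: 0.515
grasp_force: 0.0
```

Run:
```python
from h import *
plan((.6242,-.2331,.1,13.7),(.5429,-.1803,.1,13.7))
```

```text
t 6.33 p [ 0.6249 -0.2353  0.015 ] yaw 13.7 open 0.515 gf 0.0 F [ 0.1  1.  -1. ]
(0.6242, -0.2331, 0.1, 13.7) offset [0.0023, -0.0001, -0.085] dr [0.04, 0.04, -0.02] rows 3.0
(0.5429, -0.1803, 0.1, 13.7) offset [0.0728, -0.0666, -0.0851] dr [0.04, 0.04, -0.02] rows 4.0
```

>>> servo_tool:
  gripper: -0.3
  targets:
    - {"offset": [0,0,-0.03],"dr": [0,0,0]}
    - {"offset": [0,0,-0.065],"dr": [0,0,0]}
    - {"offset": [0.015,-0.015,-0.085],"dr": [0,0,0]}
    - {"offset": [0.04,-0.035,-0.085],"dr": [0,0,0]}
    - {"offset": [0.06,-0.055,-0.085],"dr": [0,0,0]}
    - {"offset": [0.073,-0.067,-0.085],"dr": [0,0,0]}
    - {"offset": [0.073,-0.067,-0.085],"dr": [0,0,0]}
    - {"offset": [0.073,-0.067,-0.085],"dr": [0,0,0]}

```text
time_s: 7.0
position: [0.5421, -0.1798, 0.1001]
tcp_rot: [[-0.237, 0.972, 0.001], [0.972, 0.237, -0.0], [-0.001, 0.001, -1.0]]
force: [0.3, 0.2, 0.1]
opening: 0.65
grasp_force: 0.0
```

Run:
```python
from h import *
snap('wrist','w2.png');snap('side','s2.png')
plan((.5429,-.1803,.1,13.7))
a=cv2.imread('pics/w2.png');b=cv2.imread('pics/s2.png')
b=cv2.resize(b[220:360,220:400],(540,420))
cv2.imwrite('pics/m2.png',cv2.resize(np.hstack([a,b]),(800,305)))
```

```text
t 7.1 p [ 0.5439 -0.1811  0.1   ] yaw 13.7 open 0.65 gf 0.0 F [ 0.6 -0.4  0.6]
(0.5429, -0.1803, 0.1, 13.7) offset [0.0011, -0.0008, 0.0] dr [0.13, 0.13, -0.03] rows 1.0
```

View pics/m2.png

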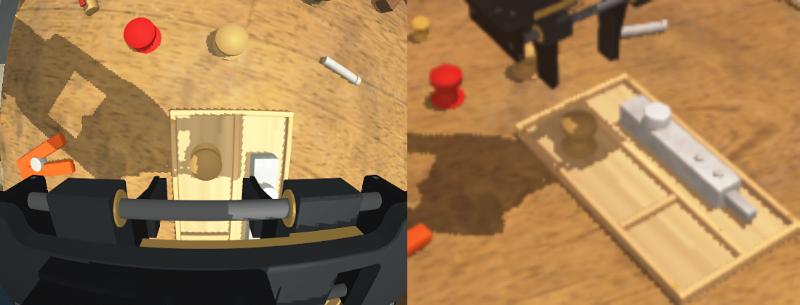

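Lock lies flat in the long bay, bolt at the -y end. Knob c (206,162) is centred between the fingers.

>>> servo_tool:
  targets:
    - {"offset": [0,0,0.03],"dr": [0,0,0]}
    - {"offset": [0,0,0.055],"dr": [0,0,0]}
    - {"offset": [0,0,0.074],"dr": [0,0,0]}
    - {"offset": [0,0,0.082],"dr": [0,0,0]}
    - {"offset": [0,0,0.082],"dr": [0,0,0]}
    - {"offset": [0,0,0.082],"dr": [0,0,0]}

```text
time_s: 7.6
position: [0.543, -0.1807, 0.0174]
tcp_rot: [[-0.236, 0.972, 0.001], [0.972, 0.236, -0.0], [-0.0, 0.0, -1.0]]
force: [0.7, 0.2, 0.3]
opening: 0.651
grasp_force: 0.0
```

>>> servo_tool:
  gripper: 1
  targets:
    - {"offset": [0,0,0],"dr": [0,0,0]}
    - {"offset": [0,0,0],"dr": [0,0,0]}
    - {"offset": [0,0,0],"dr": [0,0,0]}
    - {"offset": [0,0,0],"dr": [0,0,0]}
    - {"offset": [0,0,0],"dr": [0,0,0]}
    - {"offset": [0,0,0],"dr": [0,0,0]}
    - {"offset": [0,0,0],"dr": [0,0,0]}
    - {"offset": [0,0,0],"dr": [0,0,0]}

```text
time_s: 8.27
position: [0.5427, -0.1803, 0.0183]
tcp_rot: [[-0.237, 0.972, 0.001], [0.972, 0.237, -0.001], [-0.001, 0.001, -1.0]]
force: [-0.1, 0.7, 5.5]
opening: 0.346
grasp_force: 30.0
```

Run:
```python
from h import *
plan((.537,-.1533,.018,13.7))
```

```text
t 8.27 p [ 0.5427 -0.1803  0.0183] yaw 13.7 open 0.346 gf 30.001019606133923 F [-0.1  0.7  5.5]
(0.537, -0.1533, 0.018, 13.7) offset [0.0275, 0.0008, 0.0003] dr [0.06, 0.05, -0.02] rows 1.0
```

>>> servo_tool:
  targets:
    - {"offset": [0,0,-0.003],"dr": [0,0,0]}
    - {"offset": [0.006,0,-0.003],"dr": [0,0,0]}
    - {"offset": [0.014,0,-0.003],"dr": [0,0,0]}
    - {"offset": [0.021,0,-0.003],"dr": [0,0,0]}
    - {"offset": [0.025,0,-0.003],"dr": [0,0,0]}
    - {"offset": [0.025,0,-0.003],"dr": [0,0,0]}
    - {"offset": [0.025,0,0],"dr": [0,0,0]}
    - {"offset": [0.025,0,0],"dr": [0,0,0]}

```text
time_s: 8.93
position: [0.5363, -0.1552, 0.0183]
tcp_rot: [[-0.237, 0.972, -0.0], [0.972, 0.237, 0.001], [0.001, 0.0, -1.0]]
force: [-0.4, 2.8, 7.0]
opening: 0.346
grasp_force: 30.0
```

>>> servo_tool:
  gripper: -0.2
  targets:
    - {"offset": [0,0,0],"dr": [0,0,0]}
    - {"offset": [0,0,0],"dr": [0,0,0]}
    - {"offset": [0,0,0],"dr": [0,0,0]}
    - {"offset": [0,0,0],"dr": [0,0,0]}
    - {"offset": [0,0,0],"dr": [0,0,0]}
    - {"offset": [0,0,-0.02],"dr": [0,0,0]}
    - {"offset": [0,0,-0.05],"dr": [0,0,0]}
    - {"offset": [0,0,-0.08],"dr": [0,0,0]}
    - {"offset": [0,0,-0.08],"dr": [0,0,0]}

```text
time_s: 9.68
position: [0.5397, -0.1575, 0.1023]
tcp_rot: [[-0.236, 0.972, 0.009], [0.972, 0.237, -0.005], [-0.007, 0.008, -1.0]]
force: [0.2, -0.1, -0.7]
opening: 0.595
grasp_force: 0.0
```

Run:
```python
from h import *
plan((.5392,-.0516,.1,13.7),(.5392,-.0516,.013,13.7))
```

```text
t 9.68 p [ 0.5397 -0.1575  0.1023] yaw 13.7 open 0.595 gf 0.0 F [ 0.2 -0.1 -0.7]
(0.5392, -0.0516, 0.1, 13.7) offset [0.103, 0.0246, 0.0018] dr [0.43, 0.38, -0.02] rows 3.0
(0.5392, -0.0516, 0.013, 13.7) offset [0.1036, 0.0239, 0.0888] dr [0.43, 0.38, -0.02] rows 4.0
```

>>> servo_tool:
  targets:
    - {"offset": [0.03,0.008,0],"dr": [0,0,0]}
    - {"offset": [0.065,0.018,0],"dr": [0,0,0]}
    - {"offset": [0.09,0.025,0],"dr": [0,0,0]}
    - {"offset": [0.101,0.027,0],"dr": [0,0,0]}
    - {"offset": [0.101,0.027,0],"dr": [0,0,0]}
    - {"offset": [0.101,0.027,0],"dr": [0,0,0]}
    - {"offset": [0.101,0.027,0],"dr": [0,0,0]}

```text
time_s: 10.27
position: [0.5391, -0.0524, 0.0974]
tcp_rot: [[-0.236, 0.972, 0.001], [0.972, 0.236, -0.001], [-0.001, 0.0, -1.0]]
force: [-0.1, 0.2, -0.9]
opening: 0.598
grasp_force: 0.0
```

Run:
```python
from h import *
snap('wrist','w3.png');snap('side','s3.png')
plan((.5392,-.0516,.1,13.7),(.5392,-.0516,.013,13.7))
a=cv2.imread('pics/w3.png');b=cv2.imread('pics/s3.png')
b=cv2.resize(b[180:320,200:380],(540,420))
cv2.imwrite('pics/m3.png',cv2.resize(np.hstack([a,b]),(800,305)))
```

```text
t 10.37 p [ 0.539  -0.0527  0.0974] yaw 13.6 open 0.598 gf 0.0 F [-0.4  0.1 -0.2]
(0.5392, -0.0516, 0.1, 13.7) offset [0.001, 0.0005, -0.0026] dr [0.02, 0.03, -0.11] rows 1.0
(0.5392, -0.0516, 0.013, 13.7) offset [0.0011, 0.0004, 0.0844] dr [0.02, 0.03, -0.11] rows 3.0
```

View pics/m3.png

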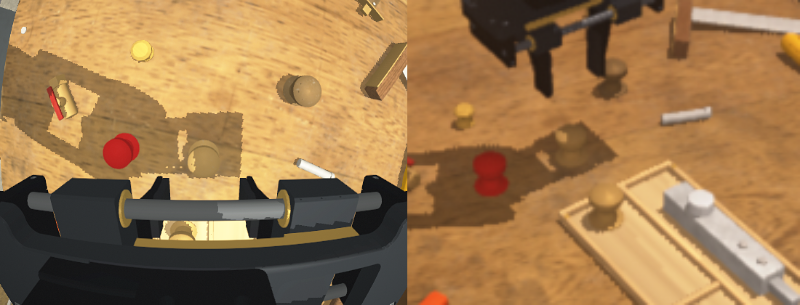

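Knob c stands near the bay's +y end. Knob a (203,155) is centred between the fingers, with the red one (121,150) clear of them.

>>> servo_tool:
  targets:
    - {"offset": [0.001,0,0.03],"dr": [0,0,0]}
    - {"offset": [0.001,0,0.055],"dr": [0,0,0]}
    - {"offset": [0.001,0,0.074],"dr": [0,0,0]}
    - {"offset": [0.001,0,0.083],"dr": [0,0,0]}
    - {"offset": [0.001,0,0.083],"dr": [0,0,0]}
    - {"offset": [0.001,0,0.083],"dr": [0,0,0]}

```text
time_s: 10.87
position: [0.5385, -0.051, 0.0145]
tcp_rot: [[-0.235, 0.972, -0.0], [0.972, 0.235, 0.0], [0.0, -0.0, -1.0]]
force: [-0.8, -0.6, 0.3]
opening: 0.601
grasp_force: 0.0
```

>>> servo_tool:
  gripper: 1
  targets:
    - {"offset": [0,0,0],"dr": [0,0,0]}
    - {"offset": [0,0,0],"dr": [0,0,0]}
    - {"offset": [0,0,0],"dr": [0,0,0]}
    - {"offset": [0,0,0],"dr": [0,0,0]}
    - {"offset": [0,0,0],"dr": [0,0,0]}
    - {"offset": [0,0,0],"dr": [0,0,0]}
    - {"offset": [0,0,0],"dr": [0,0,0]}
    - {"offset": [0,0,0],"dr": [0,0,0]}

```text
time_s: 11.53
position: [0.5389, -0.0504, 0.0154]
tcp_rot: [[-0.237, 0.972, 0.001], [0.972, 0.237, -0.0], [-0.001, 0.001, -1.0]]
force: [-1.0, 0.5, 6.3]
opening: 0.344
grasp_force: 30.0
```

>>> servo_tool:
  targets:
    - {"offset": [0,0,-0.02],"dr": [0,0,0]}
    - {"offset": [0,0,-0.05],"dr": [0,0,0]}
    - {"offset": [0,0,-0.07],"dr": [0,0,0]}
    - {"offset": [0,0,-0.07],"dr": [0,0,0]}
    - {"offset": [0,0,-0.07],"dr": [0,0,0]}

```text
time_s: 11.95
position: [0.539, -0.0503, 0.0854]
tcp_rot: [[-0.237, 0.972, 0.002], [0.972, 0.237, -0.001], [-0.001, 0.002, -1.0]]
force: [-0.9, 0.2, -1.3]
opening: 0.348
grasp_force: 30.0
```

Run:
```python
from h import *
plan((.5614,-.2541,.085,13.7))
```

```text
t 11.95 p [ 0.539  -0.0503  0.0854] yaw 13.7 open 0.348 gf 29.999822911340743 F [-0.9  0.2 -1.3]
(0.5614, -0.2541, 0.085, 13.7) offset [-0.2033, -0.0265, 0.0006] dr [0.12, 0.07, -0.01] rows 5.0
```

>>> servo_tool:
  targets:
    - {"offset": [-0.012,-0.002,0],"dr": [0,0,0]}
    - {"offset": [-0.04,-0.005,0],"dr": [0,0,0]}
    - {"offset": [-0.075,-0.01,0],"dr": [0,0,0]}
    - {"offset": [-0.11,-0.014,0],"dr": [0,0,0]}
    - {"offset": [-0.145,-0.019,0],"dr": [0,0,0]}
    - {"offset": [-0.175,-0.023,0],"dr": [0,0,0]}
    - {"offset": [-0.195,-0.026,0],"dr": [0,0,0]}
    - {"offset": [-0.203,-0.027,0],"dr": [0,0,0]}
    - {"offset": [-0.203,-0.027,0],"dr": [0,0,0]}
    - {"offset": [-0.203,-0.027,0.02],"dr": [0,0,0]}
    - {"offset": [-0.203,-0.027,0.045],"dr": [0,0,0]}
    - {"offset": [-0.203,-0.027,0.058],"dr": [0,0,0]}
    - {"offset": [-0.203,-0.027,0.063],"dr": [0,0,0]}
    - {"offset": [-0.203,-0.027,0.063],"dr": [0,0,0]}
    - {"offset": [-0.203,-0.027,0.063],"dr": [0,0,0]}

```text
time_s: 13.2
position: [0.56, -0.2527, 0.0214]
tcp_rot: [[-0.238, 0.971, -0.001], [0.971, 0.238, 0.001], [0.001, -0.001, -1.0]]
force: [0.4, -0.2, -0.9]
opening: 0.348
grasp_force: 30.0
```

Run:
```python
from h import *
plan((.5614,-.2541,.0194,13.7))
```

```text
t 13.2 p [ 0.56   -0.2527  0.0214] yaw 13.7 open 0.348 gf 29.999822967220098 F [ 0.4 -0.2 -0.9]
(0.5614, -0.2541, 0.0194, 13.7) offset [-0.0017, 0.001, 0.002] dr [-0.04, -0.06, 0.05] rows 1.0
```

>>> servo_tool:
  targets:
    - {"offset": [0,0,0.001],"dr": [0,0,0]}
    - {"offset": [0,0,0.0025],"dr": [0,0,0]}
    - {"offset": [0,0,0.0025],"dr": [0,0,0]}
    - {"offset": [0,0,0.0025],"dr": [0,0,0]}

```text
time_s: 13.53
position: [0.5606, -0.2538, 0.0195]
tcp_rot: [[-0.236, 0.972, 0.001], [0.972, 0.236, -0.0], [-0.0, 0.001, -1.0]]
force: [0.1, 1.4, 1.6]
opening: 0.345
grasp_force: 30.0
```

>>> servo_tool:
  gripper: -0.2
  targets:
    - {"offset": [0,0,0],"dr": [0,0,0]}
    - {"offset": [0,0,0],"dr": [0,0,0]}
    - {"offset": [0,0,0],"dr": [0,0,0]}
    - {"offset": [0,0,0],"dr": [0,0,0]}
    - {"offset": [0,0,0],"dr": [0,0,0]}
    - {"offset": [0,0,-0.02],"dr": [0,0,0]}
    - {"offset": [0,0,-0.05],"dr": [0,0,0]}
    - {"offset": [0,0,-0.08],"dr": [0,0,0]}
    - {"offset": [0,0,-0.08],"dr": [0,0,0]}
    - {"offset": [0,0,-0.08],"dr": [0,0,0]}

```text
time_s: 14.37
position: [0.5614, -0.2548, 0.101]
tcp_rot: [[-0.236, 0.972, 0.004], [0.972, 0.236, -0.003], [-0.003, 0.003, -1.0]]
force: [-0.6, 0.2, -0.3]
opening: 0.597
grasp_force: 0.0
```

Run:
```python
from h import *
plan((.6219,.0455,.1,13.7))
```

```text
t 14.37 p [ 0.5614 -0.2548  0.101 ] yaw 13.7 open 0.597 gf 0.0 F [-0.6  0.2 -0.3]
(0.6219, 0.0455, 0.1, 13.7) offset [0.2775, 0.1298, 0.0005] dr [0.17, 0.2, -0.02] rows 8.0
```

>>> servo_tool:
  targets:
    - {"offset": [0.278,0.13,0],"dr": [0,0,0]}
    - {"offset": [0.278,0.13,0],"dr": [0,0,0]}
    - {"offset": [0.278,0.13,0],"dr": [0,0,0]}
    - {"offset": [0.278,0.13,0],"dr": [0,0,0]}
    - {"offset": [0.278,0.13,0],"dr": [0,0,0]}
    - {"offset": [0.278,0.13,0],"dr": [0,0,0]}
    - {"offset": [0.278,0.13,0],"dr": [0,0,0]}
    - {"offset": [0.278,0.13,0],"dr": [0,0,0]}
    - {"offset": [0.278,0.13,0],"dr": [0,0,0]}
    - {"offset": [0.278,0.13,0],"dr": [0,0,0]}
    - {"offset": [0.278,0.13,0],"dr": [0,0,0]}

```text
time_s: 15.28
position: [0.62, 0.0459, 0.0981]
tcp_rot: [[-0.236, 0.972, -0.002], [0.972, 0.236, -0.0], [0.0, -0.002, -1.0]]
force: [-0.2, -0.4, -0.4]
opening: 0.601
grasp_force: 0.0
```

Run:
```python
from h import *
snap('wrist','w4.png');snap('side','s4.png')
plan((.6219,.0455,.1,13.7),(.6219,.0455,.014,13.7))
a=cv2.imread('pics/w4.png');b=cv2.imread('pics/s4.png')
b=cv2.resize(b[220:360,220:400],(540,420))
cv2.imwrite('pics/m4.png',cv2.resize(np.hstack([a,b]),(800,305)))
```

```text
t 15.38 p [0.6203 0.0451 0.0986] yaw 13.6 open 0.596 gf 0.0 F [-0.2 -0.2 -0. ]
(0.6219, 0.0455, 0.1, 13.7) offset [-0.0, 0.0016, -0.0014] dr [-0.07, -0.0, -0.15] rows 1.0
(0.6219, 0.0455, 0.014, 13.7) offset [-0.0, 0.0018, 0.0846] dr [-0.07, -0.0, -0.15] rows 3.0
```

View pics/m4.png

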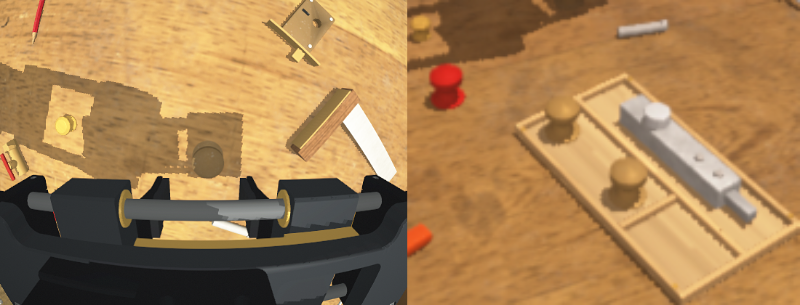

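Knob a and c stand in the bay with room between them. Knob b (208,158) is between the fingers, about 2 mm off centre to +y.

>>> servo_tool:
  targets:
    - {"offset": [0.001,0.002,0.03],"dr": [0,0,0]}
    - {"offset": [0.001,0.003,0.055],"dr": [0,0,0]}
    - {"offset": [0.001,0.003,0.074],"dr": [0,0,0]}
    - {"offset": [0.001,0.003,0.084],"dr": [0,0,0]}
    - {"offset": [0.001,0.003,0.084],"dr": [0,0,0]}
    - {"offset": [0.001,0.003,0.084],"dr": [0,0,0]}

```text
time_s: 15.88
position: [0.6234, 0.0476, 0.0149]
tcp_rot: [[-0.235, 0.972, -0.001], [0.972, 0.235, 0.0], [0.0, -0.001, -1.0]]
force: [-0.7, 0.2, 1.3]
opening: 0.601
grasp_force: 0.0
```

>>> servo_tool:
  gripper: 1
  targets:
    - {"offset": [0,0,0],"dr": [0,0,0]}
    - {"offset": [0,0,0],"dr": [0,0,0]}
    - {"offset": [0,0,0],"dr": [0,0,0]}
    - {"offset": [0,0,0],"dr": [0,0,0]}
    - {"offset": [0,0,0],"dr": [0,0,0]}
    - {"offset": [0,0,0],"dr": [0,0,0]}
    - {"offset": [0,0,0],"dr": [0,0,0]}
    - {"offset": [0,0,0],"dr": [0,0,0]}

```text
time_s: 16.55
position: [0.6238, 0.0487, 0.0161]
tcp_rot: [[-0.237, 0.972, 0.001], [0.972, 0.237, -0.0], [-0.0, 0.001, -1.0]]
force: [-2.3, -0.5, 5.0]
opening: 0.346
grasp_force: 30.0
```

>>> servo_tool:
  targets:
    - {"offset": [0,0,-0.02],"dr": [0,0,0]}
    - {"offset": [0,0,-0.05],"dr": [0,0,0]}
    - {"offset": [0,0,-0.08],"dr": [0,0,0]}
    - {"offset": [0,0,-0.08],"dr": [0,0,0]}
    - {"offset": [0,0,-0.08],"dr": [0,0,0]}

```text
time_s: 16.97
position: [0.6248, 0.0487, 0.0968]
tcp_rot: [[-0.237, 0.972, 0.004], [0.972, 0.237, -0.0], [-0.001, 0.004, -1.0]]
force: [-0.3, -0.5, -1.2]
opening: 0.345
grasp_force: 30.0
```

Run:
```python
from h import *
d=np.array([-.2365,.9716])  # tray y axis, from a's place
b=np.array([.5608,-.2538])+.0495*d
plan((b[0],b[1],.095,13.7))
```

```text
t 16.97 p [0.6248 0.0487 0.0968] yaw 13.7 open 0.345 gf 29.99979126616381 F [-0.3 -0.5 -1.2]
(np.float64(0.54909325), np.float64(-0.20570580000000002), 0.095, 13.7) offset [-0.2292, -0.1338, 0.0016] dr [0.24, 0.08, -0.01] rows 7.0
```

>>> servo_tool:
  targets:
    - {"offset": [-0.012,-0.007,0],"dr": [0,0,0]}
    - {"offset": [-0.04,-0.023,0],"dr": [0,0,0]}
    - {"offset": [-0.075,-0.044,0],"dr": [0,0,0]}
    - {"offset": [-0.11,-0.064,0],"dr": [0,0,0]}
    - {"offset": [-0.145,-0.085,0],"dr": [0,0,0]}
    - {"offset": [-0.18,-0.105,0],"dr": [0,0,0]}
    - {"offset": [-0.21,-0.123,0],"dr": [0,0,0]}
    - {"offset": [-0.225,-0.131,0],"dr": [0,0,0]}
    - {"offset": [-0.229,-0.133,0],"dr": [0,0,0]}
    - {"offset": [-0.229,-0.133,0],"dr": [0,0,0]}
    - {"offset": [-0.229,-0.133,0],"dr": [0,0,0]}
    - {"offset": [-0.229,-0.133,0.02],"dr": [0,0,0]}
    - {"offset": [-0.229,-0.133,0.035],"dr": [0,0,0]}
    - {"offset": [-0.229,-0.133,0.035],"dr": [0,0,0]}
    - {"offset": [-0.229,-0.133,0.035],"dr": [0,0,0]}

```text
time_s: 18.22
position: [0.5477, -0.2031, 0.0591]
tcp_rot: [[-0.239, 0.971, -0.003], [0.971, 0.239, 0.002], [0.003, -0.002, -1.0]]
force: [-0.5, 0.3, -1.4]
opening: 0.342
grasp_force: 30.0
```

Run:
```python
from h import *
plan((.5491,-.2057,.020,13.7))
```

```text
t 18.22 p [ 0.5477 -0.2031  0.0591] yaw 13.8 open 0.342 gf 29.999811057932675 F [-0.5  0.3 -1.4]
(0.5491, -0.2057, 0.02, 13.7) offset [-0.0029, 0.0008, 0.0391] dr [-0.13, -0.14, 0.11] rows 1.0
```

>>> servo_tool:
  targets:
    - {"offset": [-0.001,0,0.015],"dr": [0,0,0]}
    - {"offset": [-0.001,0,0.028],"dr": [0,0,0]}
    - {"offset": [-0.001,0,0.035],"dr": [0,0,0]}
    - {"offset": [-0.001,0,0.038],"dr": [0,0,0]}
    - {"offset": [-0.001,0,0.038],"dr": [0,0,0]}
    - {"offset": [-0.001,0,0.038],"dr": [0,0,0]}

```text
time_s: 18.72
position: [0.549, -0.2062, 0.0227]
tcp_rot: [[-0.237, 0.972, 0.001], [0.972, 0.237, -0.0], [-0.001, 0.001, -1.0]]
force: [0.2, 1.1, -1.3]
opening: 0.345
grasp_force: 30.0
```

>>> servo_tool:
  targets:
    - {"offset": [0,0,0.0015],"dr": [0,0,0]}
    - {"offset": [0,0,0.003],"dr": [0,0,0]}
    - {"offset": [0,0,0.003],"dr": [0,0,0]}
    - {"offset": [0,0,0.003],"dr": [0,0,0]}

```text
time_s: 19.05
position: [0.5493, -0.2067, 0.02]
tcp_rot: [[-0.236, 0.972, 0.002], [0.972, 0.236, -0.001], [-0.001, 0.001, -1.0]]
force: [0.1, 0.7, 5.7]
opening: 0.342
grasp_force: 30.0
```

>>> servo_tool:
  gripper: -0.2
  targets:
    - {"offset": [0,0,0],"dr": [0,0,0]}
    - {"offset": [0,0,0],"dr": [0,0,0]}
    - {"offset": [0,0,0],"dr": [0,0,0]}
    - {"offset": [0,0,0],"dr": [0,0,0]}
    - {"offset": [0,0,0],"dr": [0,0,0]}
    - {"offset": [0,0,-0.02],"dr": [0,0,0]}
    - {"offset": [0,0,-0.05],"dr": [0,0,0]}
    - {"offset": [0,0,-0.08],"dr": [0,0,0]}
    - {"offset": [0,0,-0.08],"dr": [0,0,0]}
    - {"offset": [0,0,-0.08],"dr": [0,0,0]}

```text
time_s: 19.88
position: [0.5497, -0.207, 0.1007]
tcp_rot: [[-0.237, 0.972, 0.004], [0.972, 0.237, -0.002], [-0.003, 0.003, -1.0]]
force: [-0.2, -0.2, -0.3]
opening: 0.598
grasp_force: 0.0
```

Run:
```python
from h import *
plan((.678,-.0385,.1,82))
```

```text
t 19.88 p [ 0.5497 -0.207   0.1007] yaw 13.7 open 0.598 gf 0.0 F [-0.2 -0.2 -0.3]
(0.678, -0.0385, 0.1, 82) offset [0.1334, 0.1645, 0.0008] dr [0.05, 0.25, -68.32] rows 10.0
```

>>> servo_tool:
  targets:
    - {"offset": [0.133,0.165,0],"dr": [0,0,-68.3]}
    - {"offset": [0.133,0.165,0],"dr": [0,0,-68.3]}
    - {"offset": [0.133,0.165,0],"dr": [0,0,-68.3]}
    - {"offset": [0.133,0.165,0],"dr": [0,0,-68.3]}
    - {"offset": [0.133,0.165,0],"dr": [0,0,-68.3]}
    - {"offset": [0.133,0.165,0],"dr": [0,0,-68.3]}
    - {"offset": [0.133,0.165,0],"dr": [0,0,-68.3]}
    - {"offset": [0.133,0.165,0],"dr": [0,0,-68.3]}
    - {"offset": [0.133,0.165,0],"dr": [0,0,-68.3]}
    - {"offset": [0.133,0.165,0],"dr": [0,0,-68.3]}
    - {"offset": [0.133,0.165,0],"dr": [0,0,-68.3]}
    - {"offset": [0.133,0.165,0],"dr": [0,0,-68.3]}
    - {"offset": [0.133,0.165,0],"dr": [0,0,-68.3]}
    - {"offset": [0.133,0.165,0],"dr": [0,0,-68.3]}

```text
time_s: 21.05
position: [0.6771, -0.038, 0.0984]
tcp_rot: [[-0.99, 0.141, -0.001], [0.141, 0.99, 0.0], [0.001, 0.0, -1.0]]
force: [-0.2, 0.8, -0.2]
opening: 0.601
grasp_force: 0.0
```

Run:
```python
from h import *
snap('wrist','w5.png');snap('side','s5.png')
plan((.678,-.0385,.1,82),(.678,-.0385,.003,82))
a=cv2.imread('pics/w5.png');b=cv2.imread('pics/s5.png')
b=cv2.resize(b[220:360,220:400],(540,420))
cv2.imwrite('pics/m5.png',cv2.resize(np.hstack([a,b]),(800,305)))
```

```text
t 21.15 p [ 0.6773 -0.0381  0.0988] yaw 81.9 open 0.6 gf 0.0 F [ 0.4 -0.  -0. ]
(0.678, -0.0385, 0.1, 82) offset [-0.0008, -0.0003, -0.0012] dr [0.0, -0.02, -0.06] rows 1.0
(0.678, -0.0385, 0.003, 82) offset [-0.0008, -0.0003, 0.0958] dr [0.0, -0.02, -0.06] rows 3.0
```

View pics/m5.png

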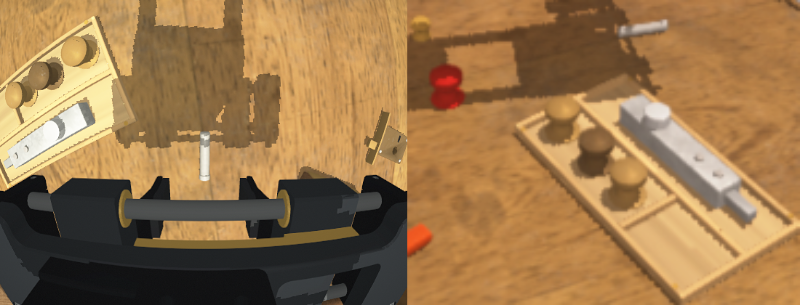

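All three knobs stand in a row. The pin (205,156) is centred and aligned between the fingers.

>>> servo_tool:
  targets:
    - {"offset": [-0.001,0,0.035],"dr": [0,0,0]}
    - {"offset": [-0.001,0,0.065],"dr": [0,0,0]}
    - {"offset": [-0.001,0,0.085],"dr": [0,0,0]}
    - {"offset": [-0.001,0,0.092],"dr": [0,0,0]}
    - {"offset": [-0.001,0,0.095],"dr": [0,0,0]}
    - {"offset": [-0.001,0,0.095],"dr": [0,0,0]}

```text
time_s: 21.65
position: [0.6786, -0.0382, 0.004]
tcp_rot: [[-0.99, 0.14, -0.0], [0.14, 0.99, -0.0], [0.0, -0.0, -1.0]]
force: [-0.7, 0.2, 0.8]
opening: 0.598
grasp_force: 0.0
```

>>> servo_tool:
  gripper: 1
  targets:
    - {"offset": [0,0,0],"dr": [0,0,0]}
    - {"offset": [0,0,0],"dr": [0,0,0]}
    - {"offset": [0,0,0],"dr": [0,0,0]}
    - {"offset": [0,0,0],"dr": [0,0,0]}
    - {"offset": [0,0,0],"dr": [0,0,0]}
    - {"offset": [0,0,0],"dr": [0,0,0]}
    - {"offset": [0,0,0],"dr": [0,0,0]}
    - {"offset": [0,0,0],"dr": [0,0,0]}
    - {"offset": [0,0,0],"dr": [0,0,0]}
    - {"offset": [0,0,0],"dr": [0,0,0]}

```text
time_s: 22.48
position: [0.6785, -0.0381, 0.0041]
tcp_rot: [[-0.99, 0.139, -0.0], [0.139, 0.99, 0.0], [0.0, 0.0, -1.0]]
force: [-0.3, 0.2, 1.7]
opening: 0.085
grasp_force: 30.0
```

>>> servo_tool:
  targets:
    - {"offset": [0,0,-0.02],"dr": [0,0,0]}
    - {"offset": [0,0,-0.05],"dr": [0,0,0]}
    - {"offset": [0,0,-0.08],"dr": [0,0,0]}
    - {"offset": [0,0,-0.08],"dr": [0,0,0]}
    - {"offset": [0,0,-0.08],"dr": [0,0,0]}

```text
time_s: 22.9
position: [0.68, -0.0385, 0.0863]
tcp_rot: [[-0.99, 0.139, 0.005], [0.139, 0.99, -0.001], [-0.005, -0.0, -1.0]]
force: [0.4, -0.6, -1.3]
opening: 0.085
grasp_force: 30.0
```

Run:
```python
from h import *
plan((.5784,-.3244,.085,13.7))
```

```text
t 22.9 p [ 0.68   -0.0385  0.0863] yaw 82.0 open 0.085 gf 29.9978569149971 F [ 0.4 -0.6 -1.3]
(0.5784, -0.3244, 0.085, 13.7) offset [0.0608, -0.2973, 0.0011] dr [0.14, 0.25, 68.28] rows 10.0
```

>>> servo_tool:
  targets:
    - {"offset": [0.005,-0.02,0],"dr": [0,0,5]}
    - {"offset": [0.011,-0.05,0],"dr": [0,0,11]}
    - {"offset": [0.017,-0.08,0],"dr": [0,0,18]}
    - {"offset": [0.023,-0.11,0],"dr": [0,0,25]}
    - {"offset": [0.029,-0.14,0],"dr": [0,0,32]}
    - {"offset": [0.035,-0.17,0],"dr": [0,0,39]}
    - {"offset": [0.041,-0.2,0],"dr": [0,0,46]}
    - {"offset": [0.048,-0.23,0],"dr": [0,0,53]}
    - {"offset": [0.054,-0.26,0],"dr": [0,0,60]}
    - {"offset": [0.059,-0.285,0],"dr": [0,0,65]}
    - {"offset": [0.061,-0.297,0],"dr": [0,0,68.3]}
    - {"offset": [0.061,-0.297,0],"dr": [0,0,68.3]}
    - {"offset": [0.061,-0.297,0],"dr": [0,0,68.3]}
    - {"offset": [0.061,-0.297,0.02],"dr": [0,0,68.3]}
    - {"offset": [0.061,-0.297,0.03],"dr": [0,0,68.3]}
    - {"offset": [0.061,-0.297,0.03],"dr": [0,0,68.3]}
    - {"offset": [0.061,-0.297,0.03],"dr": [0,0,68.3]}

```text
time_s: 24.32
position: [0.5761, -0.3217, 0.0527]
tcp_rot: [[-0.239, 0.971, -0.003], [0.971, 0.239, 0.002], [0.003, -0.002, -1.0]]
force: [0.4, 0.9, -0.2]
opening: 0.085
grasp_force: 30.0
```

Run:
```python
from h import *
snap('wrist','w6.png');snap('side','s6.png')
plan((.5784,-.3244,.0085,13.7))
a=cv2.imread('pics/w6.png');b=cv2.imread('pics/s6.png')
b=cv2.resize(b[220:360,220:400],(540,420))
cv2.imwrite('pics/m6.png',cv2.resize(np.hstack([a,b]),(800,305)))
```

```text
t 24.42 p [ 0.5771 -0.323   0.0543] yaw 13.8 open 0.085 gf 29.997888207435608 F [ 0.3  0.4 -0.4]
(0.5784, -0.3244, 0.0085, 13.7) offset [-0.0016, 0.001, 0.0458] dr [0.01, 0.0, 0.06] rows 2.0
```

View pics/m6.png

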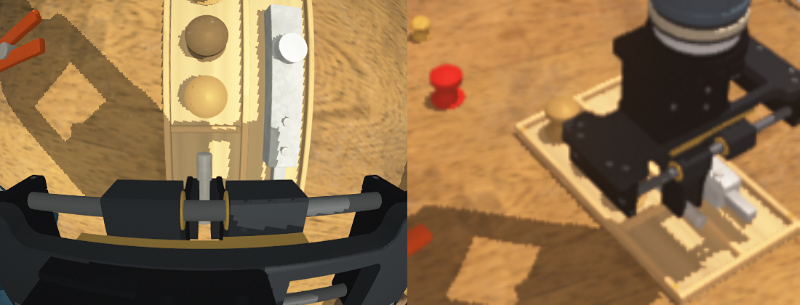

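The pin is held along the tray's y axis over the short bay, clear of knob a and the divider.

>>> servo_tool:
  targets:
    - {"offset": [0,0,0.015],"dr": [0,0,0]}
    - {"offset": [0,0,0.03],"dr": [0,0,0]}
    - {"offset": [0,0,0.039],"dr": [0,0,0]}
    - {"offset": [0,0,0.043],"dr": [0,0,0]}
    - {"offset": [0,0,0.045],"dr": [0,0,0]}
    - {"offset": [0,0,0.045],"dr": [0,0,0]}
    - {"offset": [0,0,0.045],"dr": [0,0,0]}

```text
time_s: 25.0
position: [0.577, -0.3241, 0.0097]
tcp_rot: [[-0.237, 0.972, 0.001], [0.972, 0.237, -0.001], [-0.001, 0.001, -1.0]]
force: [0.3, -0.1, 0.1]
opening: 0.083
grasp_force: 30.0
```

Lower 1.5 mm more, release to about 22 mm and lift.

>>> servo_tool:
  targets:
    - {"offset": [0,0,0.001],"dr": [0,0,0]}
    - {"offset": [0,0,0.0015],"dr": [0,0,0]}
    - {"offset": [0,0,0.0015],"dr": [0,0,0]}

```text
time_s: 25.25
position: [0.577, -0.3241, 0.0081]
tcp_rot: [[-0.236, 0.972, 0.001], [0.972, 0.236, -0.001], [-0.001, 0.001, -1.0]]
force: [0.5, -0.7, 0.7]
opening: 0.085
grasp_force: 30.0
```

>>> servo_tool:
  gripper: 0.5
  targets:
    - {"offset": [0,0,0],"dr": [0,0,0]}
    - {"offset": [0,0,0],"dr": [0,0,0]}
    - {"offset": [0,0,0],"dr": [0,0,0]}
    - {"offset": [0,0,0],"dr": [0,0,0]}
    - {"offset": [0,0,0],"dr": [0,0,0]}
    - {"offset": [0,0,-0.02],"dr": [0,0,0]}
    - {"offset": [0,0,-0.05],"dr": [0,0,0]}
    - {"offset": [0,0,-0.09],"dr": [0,0,0]}
    - {"offset": [0,0,-0.13],"dr": [0,0,0]}
    - {"offset": [-0.12,0,-0.17],"dr": [0,0,0]}
    - {"offset": [-0.12,0,-0.17],"dr": [0,0,0]}
    - {"offset": [-0.12,0,-0.17],"dr": [0,0,0]}
    - {"offset": [-0.12,0,-0.17],"dr": [0,0,0]}
    - {"offset": [-0.12,0,-0.17],"dr": [0,0,0]}
    - {"offset": [-0.12,0,-0.17],"dr": [0,0,0]}

```text
time_s: 26.5
position: [0.6041, -0.4396, 0.1766]
tcp_rot: [[-0.236, 0.972, -0.002], [0.972, 0.236, 0.002], [0.002, -0.001, -1.0]]
force: [-0.1, 0.7, -0.2]
opening: 0.252
grasp_force: 0.0
```

Run:
```python
from h import *
snap('top','t7.png');snap('side','s7.png')
plan()
a=cv2.imread('pics/t7.png');b=cv2.imread('pics/s7.png')
a=cv2.resize(a[140:280,140:430],(800,386));b=cv2.resize(b[160:360,200:420],(462,420))
cv2.imwrite('pics/m7.png',cv2.resize(np.hstack([cv2.resize(a,(560,270)),b[:270*420//420+0][:270]]),(800,212)) if 0 else np.vstack([cv2.resize(a,(560,270)),np.pad(cv2.resize(b,(360,327)),((0,0),(0,200),(0,0)))]))
```

```text
t 26.6 p [ 0.6041 -0.4382  0.1761] yaw 13.7 open 0.252 gf 0.0 F [ 0.  -0.2 -0.6]
```

View pics/m7.png

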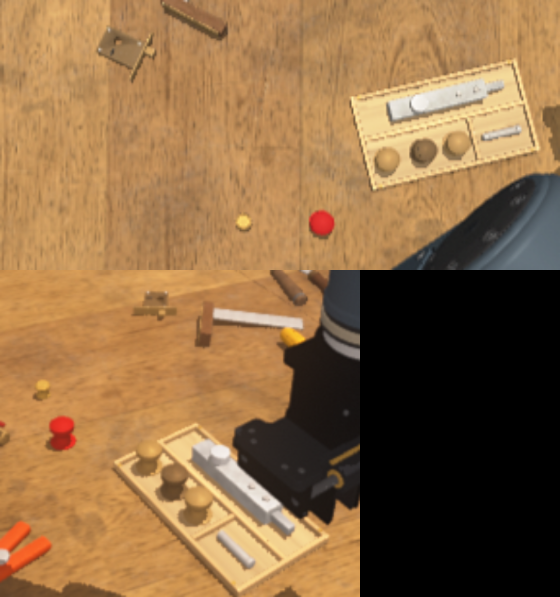

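Everything is in its bay: the lock flat, three knobs upright, and the pin flat. The small knob and lock case have not moved. Handing in.

```bash
python3 -c "
from rig import ticket
print(ticket.hand_in())"
```

```text
the job is handed in; nothing more can be done
None
```

The rim lock set is packed and handed in, though the hand-in returned no verdict. The last pictures show the lock flat with its boss up, the pin flat, and all three big knobs upright in their bay. The small drawer knob and lock case were left where they lay, and it took about 27 s of the 104 s allowed.

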